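Put the coin slab in the display case and slide its door shut

TASK

Lay the loose rectangular coin slab flat on the green felt in the open bay of the walnut display case, with its long sides square to the case's long sides, without dropping it in. Then push the case's clear sliding door gently along its track until it is fully closed against the frame. Leave the other things on the shelf where they are.

Things in the scene. Friction and masses are not known exactly. Their poses are not given: they have to be found in the camera images.
- slab: the loose coin slab: a stiff clear and white acrylic rectangle, 60 mm (its x) by 86 mm (its y) by 12 mm thick, some 55 to 115 g, with a copper-and-brass coin and a blue label strip in it, lying flat on the shelf (z = 0). Origin at the centre of its underside, z up.
- slab_center (a point): centre of the coin slab (half-way up, 6 mm above its underside), axes as the slab's: x across its 60 mm width, y along its 86 mm length. Grasp it across the 60 mm.
- bay (a point): centre of the green felt floor of the case's open bay, 19.5 mm above the shelf. Axes are the case's: y along its length, pointing the way the door closes; x across; z up. The felt reaches 78 mm each way in x and y; its walls rise 21 mm to the door's underside. The slab must lie on the felt with its y along this y (either way round).
- case: walnut display case fixed to the shelf, 180 mm (x) by 340 mm (y), axes as at the bay; origin at the centre of its underside. Open bay in its +y half, a closed deck in its -y half, on which the open door lies. Rails 12 mm wide along both long sides and the end frame at +y stand 56 mm above the shelf, 7 mm over the door.
- pull (a point): centre of the brass pull, an upright bar 70 mm long (case x), 14 mm thick (case y), 28 mm high, in the middle of the door; axes as the case's. The pull's top is 14 mm above this point, the door's top face 14 mm below (49 mm above the shelf). Pushed at the pull towards +y the door closes; shut, the pull is over the bay's middle (within 1 mm).
- door (a joint): how far the clear (pale-looking) brass-bordered door, 152 mm (x) by 158 mm (y) by 8 mm, is open along the case's y, m; it has about 2 N of friction and stays where it is left. 0 = shut against the end frame, 0.158 = fully open; starts nearly fully open.
- capsule: bystander: clear round coin capsule with a silver coin, 66 mm across, 16 mm high; origin at the centre of its underside.
- scale: bystander: round brass coin scale, 84 mm across, 32 mm high; origin at the centre of its underside.
- magnifier: bystander: magnifier with a black handle and steel-rimmed lens (92 mm across), 190 mm long along its x, 18 mm high; origin on its underside, 55 mm from the handle's end, lens centre at +90 mm. It lies beyond the case.
- tray: bystander: pewter-grey coin tray with coins, 100 x 190 mm, 22 mm high; origin at the centre of its underside.
Things that resemble listed ones, but are neither listed nor needed, are in the scene too. What is shaped like the slab but black or purple is not meant.

How it is judged:
By the outcome, as a careful person would: the job done as asked, in the order asked, and still so for the second after the job is handed in, with the robot touching nothing.
It also fails if it takes over 43 s, if anything falls off the work surface, if the arm or the gripper's body presses on something with over 40 N, if the wrist force passes 120 N, or if a joint passes its speed limit or range.

ROBOT

A 6-joint arm with a two-finger parallel gripper is mounted at the origin on the work surface. World frame = base frame: x ahead of the robot, y to its left, z up, the work surface at z = 0. Lengths are in mm, angles in rad, forces in N, time in s.
With the tool pointing down it reaches from about 400 to 825 mm from the base axis. Payload 7 kg.
Tool frame: the origin (TCP) lies at the very end of the fingers, on their centre line; the grasp point (between the pads) lies 19 mm behind it; z points along the fingers, y is the line along which they close (so a half turn about z gives the same grasp; the last joint's range is limited). The gripper opens to 88 mm and grips with 3 to 60 N. Pads are 19 mm wide; open, the fingers measure 130 mm over their backs; the gripper's body (78 mm by 193 mm) begins 47 mm behind the grasp point.
Start: joints at [-0.918, 0.359, 0.012, 0, -1.224, -0.288], TCP at [240.787, -630.569, 226.561] pointing down, gripper open.
Joint ranges: [-3.07, 3.07], [-1.43, 2.12], [-1.02, 1.25], [-3.03, 1.67], [-3.05, -0], [-3.03, 3.03]. Speed limits (rad/s): [2.39, 2.39, 3.01, 3.14, 3.14, 3.14].

INTERFACE

Orientations are given as a unit quaternion [x, y, z, w].
In Python, from plant import bot gives the robot as it stands. Calls block until the motion is done:
- bot.move_ptp(position, orientation): joint-space move of the TCP to a pose.
- bot.line_to(position, velocity=150, ori=None): straight line of the TCP; ori=None keeps the orientation; velocity is the mean speed in mm/s.
- bot.move_joints(angles): joint-space move.
- bot.move_gripper(opening, force=None): finger opening in mm; force is the grip in N (None keeps the last); returns when the fingers have stopped.
- bot.pause(seconds).
- bot.solve_ik(position, orientation): joint angles nearest the present ones, or None.
- bot.read_state(): the state.
- bot.camera(name): name is "side" or "top"; returns the picture (420x560x3 uint8, red, green, blue); there is no depth.
- bot.get_calibration(name): a dict with "fx", "fy", "cx", "cy" (pixels), "distortion" ([k1, k2, p1, p2, k3] as OpenCV has them; the pictures are not rectified), "view" (4x4, takes a point from world to camera coordinates). Camera axes: x right, y up, looking along -z (the intrinsics and any distortion apply to the point x, -y, -z); pixel columns grow to the right and rows downward; lengths in mm; the calibration is good to about 2 mm. A picture is of the moment at which its call begins. get_calibration takes no time and is no camera call.
A pose or a line that the arm cannot do raises bot.Unreachable and nothing moves.
- bot.close_job(): hands the job in; it is judged then, once.
The state is a dict: "t": time; "joint_pos": joint angles; "qvel": joint speeds; "tau": joint torques, N m; "tcp_pos": TCP position; "eef_rot": TCP orientation; "contact_force": force on the tool from outside, world axes, zero at the start; "moment": the same for the moment, N m; "width": finger opening in mm; "finger_force": force on a finger pad.
Only numpy, scipy, OpenCV 4.12 (cv2) and the standard library are available. Lean on these libraries where they do the work, as an engineer would, in place of code of your own. Each camera call takes 0.05 s, during which the arm holds its last target. There are 200 camera calls.

## Working session

There is one attempt and no reset: what is moved stays moved. The work goes in short steps, each a Python script; the robot and the scene stay as the last script left them, time stands still between calls to the robot, and variables do not carry over. Pictures are saved under pics/ and viewed, at most 10 in all, crops included, and the job is handed in when it is done.

```bash
mkdir -p pics
python3 - <<'E'
from plant import bot
import cv2,numpy as np
for n in("top","side"):
    im=bot.camera(n); cv2.imwrite(f"pics/{n}0.png",im[:,:,::-1]); c=bot.get_calibration(n); print(n,{k:np.round(v,4).tolist() for k,v in c.items()})
s=bot.read_state();print(s["t"],s["eef_rot"],s["tcp_pos"],s["contact_force"])
E
```

```text
top {'fx': 507.7347, 'fy': 507.7347, 'cx': 283.1965, 'cy': 210.2517, 'distortion': [-0.0784, 0.0, 0.0, 0.0, 0.0], 'view': [[0.0135, -0.9999, 0.0095, 115.3893], [0.9828, 0.015, 0.1839, -565.9194], [-0.184, 0.0069, 0.9829, -1179.3836], [0.0, 0.0, 0.0, 1.0]]}
side {'fx': 451.3679, 'fy': 451.3679, 'cx': 275.344, 'cy': 209.8341, 'distortion': [0.0103, 0.0, 0.0, 0.0, 0.0], 'view': [[-0.9973, -0.0719, 0.0173, 559.7648], [0.0666, -0.7711, 0.6333, 17.3571], [-0.0322, 0.6327, 0.7737, -1168.595], [0.0, 0.0, 0.0, 1.0]]}
0.1 [-1.81339553e-01  9.83420255e-01  7.22374858e-04 -2.14375417e-04] [ 240.62381282 -630.19124632  225.7187182 ] [ 0.48433444  0.23411728 -0.62010697]
```

View pics/top0.png

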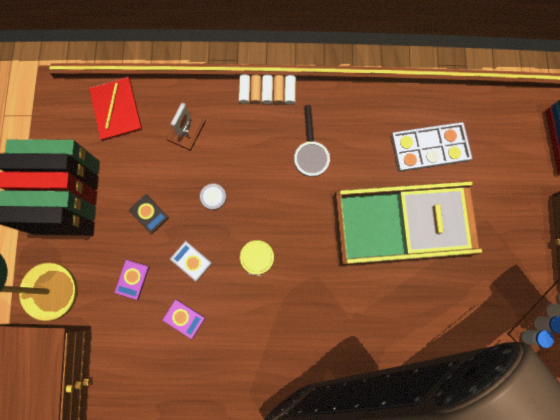

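View pics/side0.png

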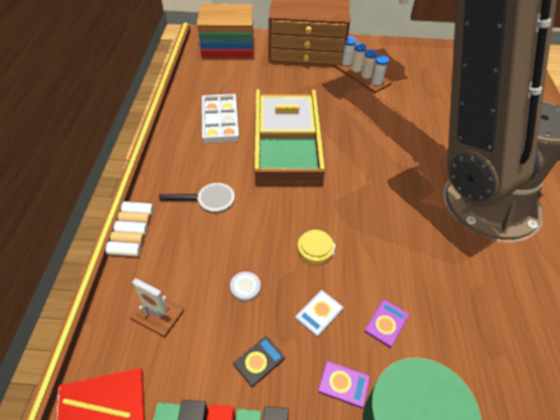

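The side picture shows the case with the felt end towards the camera (+y points away from the robot's right side). Slab candidates in the top view, with their side-view pixels:
- **White/clear with blue strip:** (190,261), side (320,312).
- **Black:** (149,213), side (258,360).
- **Purple:** (131,280) and (183,319).

Only the white one fits the description. I'll measure it and confirm in one enlarged crop.

```bash
cat > h.py <<'E'
import cv2,numpy as np
from plant import bot
def ray(n,px):
    c=bot.get_calibration(n);V=np.array(c["view"]);K=np.array([[c["fx"],0,c["cx"]],[0,c["fy"],c["cy"]],[0,0,1]])
    u=cv2.undistortPoints(np.float64(px).reshape(-1,1,2),K,np.array(c["distortion"]))[:,0]
    d=np.c_[u[:,0],-u[:,1],-np.ones(len(u))]@V[:3,:3]
    return -V[:3,:3].T@V[:3,3],d
def plane(n,px,z):
    o,d=ray(n,px);return o+d*((z-o[2])/d[:,2])[:,None]
def tri(pa,pb):
    (oa,da),(ob,db)=ray("top",pa),ray("side",pb);a,b=da[0],db[0]
    s=np.linalg.lstsq(np.c_[a,-b],ob-oa,rcond=None)[0];p,q=oa+a*s[0],ob+b*s[1]
    return (p+q)/2,np.linalg.norm(p-q)
def blobs(m,amin=30):
    cs,_=cv2.findContours(m.astype(np.uint8),cv2.RETR_EXTERNAL,cv2.CHAIN_APPROX_NONE)
    return [c for c in cs if cv2.contourArea(c)>amin]
def near(cs,px): return min(cs,key=lambda c:np.hypot(*(np.array(cv2.minAreaRect(c)[0])-px)))
def fit(n,c,z):
    P=plane(n,c[:,0,:],z)[:,:2].astype(np.float32);return cv2.minAreaRect(P)
E
python3 - <<'E'
from h import *
crops=[]
for n,sl,fe,pu,box in(("top",(190,261),(373,226),(438,219),[(150,220,80,80),(325,170,165,105)]),("side",(320,312),(288,155),(287,108),[(280,275,80,80),(240,80,100,115)])):
    im=bot.camera(n);h=cv2.cvtColor(im,cv2.COLOR_RGB2HSV);H,S,V=cv2.split(h)
    s=near(blobs((S<75)&(V>110)),sl);print(n,"slab hull",[ (np.round(fit(n,cv2.convexHull(s),z)[0],1),np.round(fit(n,cv2.convexHull(s),z)[1],1),round(fit(n,cv2.convexHull(s),z)[2],1)) for z in(12,6)])
    f=near(blobs((H>45)&(H<85)&(S>90),300),fe);print("felt",fit(n,f,19.5))
    Y=(H>22)&(H<35)&(S>140)&(V>90)
    p=near(blobs(Y),pu);print("pull",cv2.minAreaRect(p),fit(n,p,77),p[:,0].min(0),p[:,0].max(0))
    for c in blobs(Y):
        r=cv2.minAreaRect(c)
        if np.hypot(*(np.array(r[0])-fe))<130: print("brass",np.round(r[0]),np.round(r[1]),fit(n,c,56))
    o=im.copy();
    for x,y,w,hh in box:
        k=min(400//w,300//hh); crops.append(cv2.copyMakeBorder(cv2.resize(o[y:y+hh,x:x+w],None,fx=k,fy=k,interpolation=cv2.INTER_CUBIC),0,300-k*hh,0,400-k*w,0))
cv2.imwrite("pics/crop.png",np.vstack([np.hstack(crops[:2]),np.hstack(crops[2:])])[:,:,::-1])
print(ray("top",[0,0])[0],ray("side",[0,0])[0])
E
```

```text
top slab hull [(array([442.2, 350.5]), array([87.3, 60.7]), 51.6), (array([442.7, 351.5]), array([87.8, 61. ]), 51.6)]
felt ((536.2218017578125, -100.8954849243164), (152.55067443847656, 146.32308959960938), 5.0385518074035645)
pull ((450.5736083984375, 185.53045654296875), (5.842258453369141, 41.25204086303711), 85.91438293457031) ((626.7697143554688, -282.00006103515625), (14.470598220825195, 103.14859008789062), 5.162968158721924) [430 182] [471 189]
brass [452. 252.] [ 6. 58.] ((467.4063720703125, -284.6214599609375), (15.058869361877441, 144.571044921875), 5.611802577972412)
brass [451. 186.] [ 6. 41.] ((631.892822265625, -289.33453369140625), (14.727001190185547, 104.97623443603516), 5.1629486083984375)
brass [454. 152.] [9. 9.] ((717.0960693359375, -303.39556884765625), (23.46735382080078, 23.24983024597168), 1.2714793682098389)
side slab hull [(array([443.6, 349.7]), array([91., 64.]), 50.9), (array([443.1, 346.6]), array([91.6, 64.4]), 50.9)]
felt ((535.130615234375, -122.18981170654297), (154.77981567382812, 107.74345397949219), 5.1072893142700195)
pull ((309.9564514160156, 124.23565673828125), (69.4190902709961, 62.210182189941406), 32.2756462097168) ((529.6438598632812, -165.93528747558594), (151.4792022705078, 322.1082458496094), 5.016909599304199) [264  90] [324 168]
brass [316. 246.] [31. 35.] ((459.2943115234375, 208.71334838867188), (86.07694244384766, 77.13219451904297), 79.74232482910156)
brass [310. 124.] [69. 62.] ((529.9098510742188, -190.90475463867188), (155.42352294921875, 330.4954528808594), 5.01690673828125)
brass [259. 129.] [ 9. 79.] ((619.1668090820312, -184.68685913085938), (27.364601135253906, 334.3650207519531), 4.5865936279296875)
[ 337.63641194  131.93987419 1262.18807007] [519.42917429 793.01274664 883.50222205]
```

View pics/crop.png

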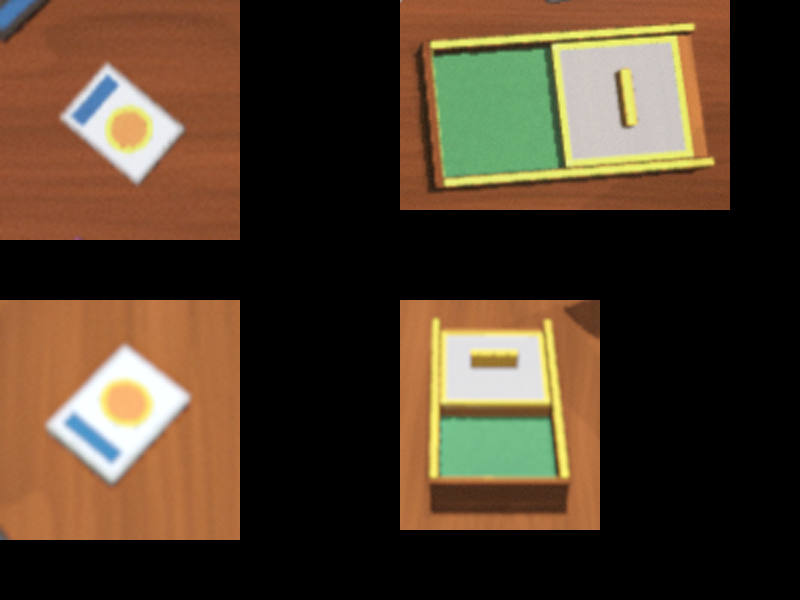

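The crop confirms the white slab with blue label and copper/brass coin. Its fitted size is 87×61 mm against the given 86×60, centred at (442.5, 350.5) with its long axis at 51.6°. I'll take the case frame and the pull from rail corners and rays, check the IK, then move.

```bash
cat >> h.py <<'E'
def q(psi):  # tool down, tool y at angle psi (deg)
    a=np.deg2rad((psi+90)/2);return [np.cos(a),np.sin(a),0,0]
def st(m=""):
    s=bot.read_state();print(m,round(s["t"],2),np.round(s["tcp_pos"],1),np.round(s["contact_force"],1),round(s["width"],1),np.round(s["finger_force"],1))
    return s
E
python3 - <<'E'
from h import *
yaw=np.deg2rad(5.05);X=np.array([np.cos(yaw),np.sin(yaw)]);Y=np.array([-X[1],X[0]])
P=plane("top",[(471.5,182.5),(481.5,250),(337,191),(343,264)],56)[:,:2];print("rail corners",P.round(1),"w",(P[0]-P[1])@X)
e=(P[0]+P[1])/2;print("case centre from -y end",e+170*Y,"bay(+80)",e+250*Y)
# end frame inner edge & felt centre line (side view outer frame corners, z=56)
S=plane("side",[(255,169.5),(324,169.5)],56)[:,:2];print("side end corners",S.round(1),"bay",S.mean(0)-90*Y)
print("pull top tri",tri((438,218.5),(287.5,106)),plane("top",[(438,218.5)],77))
for psi,p in((141.6,(442.5,350.5,60)),(-38.4,(442.5,350.5,60)),(185,(535,-110,60)),(5,(535,-110,60)),(5,(560,-290,60))):
    r=bot.solve_ik(p,q(psi));print(psi,None if r is None else np.round(r,2))
E
```

```text
rail corners [[ 640.5 -342.3]
 [ 472.8 -358. ]
 [ 613.2   -7.1]
 [ 435.6  -20.4]] w 168.42276107159802
case centre from -y end [ 541.73089522 -180.81324655] bay(+80) [ 534.68889096 -101.12378567]
side end corners [[615.2 -11.9]
 [439.2 -27.6]] bay [ 535.15414437 -109.40542166]
pull top tri (array([ 545.25010342, -246.13579857,   79.93770838]), np.float64(1.3604719781525856)) [[ 545.08130471 -246.93239537   77.        ]]
141.6 [ 1.02  0.34 -0.44  0.   -0.79 -1.69]
-38.4 [ 1.02  0.34 -0.44  0.   -0.79  1.45]
185 [ 0.16  0.32 -0.48  0.   -0.77 -0.07]
5 None
5 [-0.17  0.43 -0.29  0.   -0.85 -2.89]
```

Run:
```python
from h import *
Q=q(141.6)
bot.move_gripper(86)
bot.move_ptp([442.5,350.5,90],Q); st("above")
bot.line_to([442.5,350.5,15],120); bot.line_to([442.5,350.5,3],40); st("down")
bot.move_gripper(50,20); s=st("gripped")
bot.line_to([442.5,350.5,50],100); st("lift")
cv2.imwrite("pics/lift.png",np.hstack([cv2.resize(bot.camera("top")[190:330,100:280],(400,311)),cv2.resize(bot.camera("side")[240:370,240:400],(383,311))])[:,:,::-1])
```

```text
above 3.98 [442.9 350.1  90. ] [ 0.3 -0.2 -0.8] 86.0 0.0
down 5.21 [442.4 350.4   2.8] [-0.5 -0.3 -0.1] 86.0 0.0
gripped 5.76 [442.6 350.6   3.1] [-0.   1.2  0. ] 59.4 20.0
lift 6.38 [442.2 350.3  49.8] [-0.1 -0.5 -1.2] 59.6 20.0
```

View pics/lift.png

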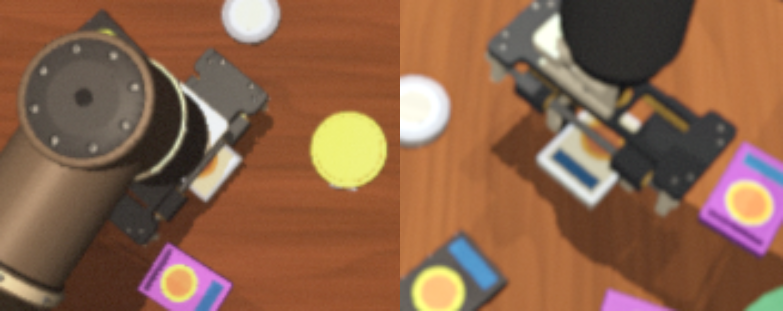

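The slab is held level between the pads (width 59.5 mm), with its label end (570,170 in the side crop) sticking out as expected. Next I carry it over the bay and lower it until it touches.

Run:
```python
from h import *
x,y=534.5,-103;Q=q(185.1)
bot.line_to([442.5,350.5,110],150)
bot.move_ptp([x,y,110],Q); s=st("over");bot.pause(.2);z0=st()["contact_force"][2]
bot.line_to([x,y,32],90);bot.line_to([x,y,25.5],30)
z=25.5
while z>18.5:
    f=st()["contact_force"][2]-z0
    if f>2.5: break
    z-=.7;bot.line_to([x,y,z],15)
st("touch")
```

```text
over 8.72 [ 534.6 -102.5  109.7] [-0.1  0.4 -0.9] 59.6 20.0
 8.92 [ 534.7 -102.3  110. ] [-0.9  0.5 -1.2] 60.0 20.0
 10.3 [ 534.4 -103.    25.4] [ 0.   0.6 -1.6] 60.0 20.0
 10.55 [ 534.5 -103.    24.8] [ 0.3  1.1 -0.4] 59.9 20.0
 10.8 [ 534.5 -103.    24.1] [ 0.2 -0.6 -0.6] 59.1 20.0
 11.05 [ 534.5 -103.    23.4] [ 0.3  0.5 -1. ] 59.8 20.0
 11.3 [ 534.5 -103.    22.7] [ 0.1  0.9 -0.8] 60.0 20.0
 11.55 [ 534.5 -103.    22.6] [-1.4  0.5  5.8] 60.2 20.0
touch 11.55 [ 534.5 -103.    22.6] [-1.4  0.5  5.8] 60.2 20.0
```

Contact came at 22.6 mm against the expected 22.5 mm, so the slab is on the felt. I'll release it, retreat clear of the view and check.

Run:
```python
from h import *
bot.move_gripper(74); st("open")
bot.line_to([534.5,-103,40],60);bot.line_to([534.5,-103,120],150)
bot.move_gripper(0,20)
bot.line_to([480,-340,125],250,ori=q(185.1)); st("away")
im=bot.camera("top");t=cv2.resize(im[170:275,325:490],(660,420),interpolation=cv2.INTER_CUBIC)
cv2.imwrite("pics/top1.png",im[:,:,::-1]);s=bot.camera("side");cv2.imwrite("pics/side1.png",s[:,:,::-1])
cv2.imwrite("pics/p1.png",np.hstack([cv2.resize(im[170:275,325:490],(440,280)),cv2.resize(s[80:195,240:340],(243,280))])[:,:,::-1])
for n,i,c in(("top",im,(373,226)),("side",s,(288,155))):
    H,S,V=cv2.split(cv2.cvtColor(i,cv2.COLOR_RGB2HSV))
    b=near(blobs((S<75)&(V>110)),c);print(n,cv2.minAreaRect(b)[0],fit(n,cv2.convexHull(b),31.5))
```

```text
open 12.07 [ 534.5 -103.    21.9] [ 0.5  0.  -0.4] 74.3 0.0
away 15.59 [ 480.  -339.3  124.9] [-0.  -0.1  0.4] 0.3 0.0
top (374.7079772949219, 225.61949157714844) ((533.0625610351562, -102.1737060546875), (64.47970581054688, 90.97527313232422), 4.555356979370117)
side (288.0, 154.0) ((534.623046875, -103.40748596191406), (65.6283950805664, 102.61978149414062), 4.073446273803711)
```

View pics/p1.png

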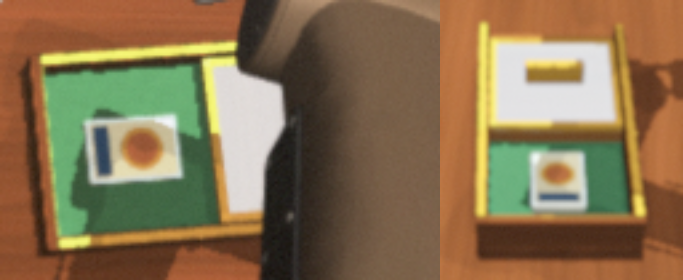

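The slab lies flat and square in mid-felt: top fit (533,-102) at 4.6°, side fit (535,-103) at 4.1°, against a case yaw of about 5°. Next I push the pull at its centre, about (546,-246.5), with the fingers closed.

Run:
```python
from h import *
a=np.deg2rad(5.05);Y=np.array([-np.sin(a),np.cos(a),0]);p=np.array([546.2,-246.5,57.])
A=p-48*Y
bot.line_to((A+[0,0,65]).tolist(),150);bot.line_to(A.tolist(),80);bot.pause(.2);f0=st("behind")["contact_force"]@Y
bot.line_to((p-24*Y).tolist(),50);st("near")
bot.line_to((p+20*Y).tolist(),40);st("pushing")
bot.line_to((p+110*Y).tolist(),60);st("110")
d=110
while d<150:
    d+=1.5;bot.line_to((p+d*Y).tolist(),20);s=bot.read_state();f=s["contact_force"]@Y-f0
    if f<-7: break
print(d,f);st("end")
```

```text
behind 17.56 [ 550.8 -294.4   57.6] [ 0.2  0.2 -0.6] 0.5 0.0
near 18.19 [ 548.4 -270.1   57.1] [ 0.5 -0.4  0.4] 0.4 0.0
pushing 19.44 [ 544.4 -226.5   57. ] [-0.3 -0.7 -0.1] 0.4 0.0
110 21.09 [ 536.7 -136.9   57. ] [0.7 0.1 0.8] 0.4 0.0
129.5 -12.742735575709872
end 24.34 [ 534.9 -119.    57. ] [  1.9 -12.5  -2.3] 0.4 6.3
```

The force rose at TCP y = -119, which puts the pull at about y = -102.5. That is over the bay's middle, as it should be when shut. I'll back off and verify.

Run:
```python
from h import *
bot.line_to([536.5,-140,57],60);bot.line_to([536.5,-140,150],150)
bot.line_to([480,-420,200],250);st("away")
im=bot.camera("top");s=bot.camera("side")
print("pull top view",plane("top",[(0,0)],77).shape)
cv2.imwrite("pics/p2.png",np.vstack([np.hstack([cv2.resize(im[170:275,325:490],(440,280)),cv2.resize(s[80:195,240:340],(243,280))]),np.hstack([cv2.resize(im,(400,300)),cv2.resize(s,(283,300))])])[:,:,::-1])
```

```text
away 26.94 [ 480.1 -419.1  199.6] [-0.7 -0.6 -0.6] 0.1 0.0
pull top view (1, 3)
```

View pics/p2.png

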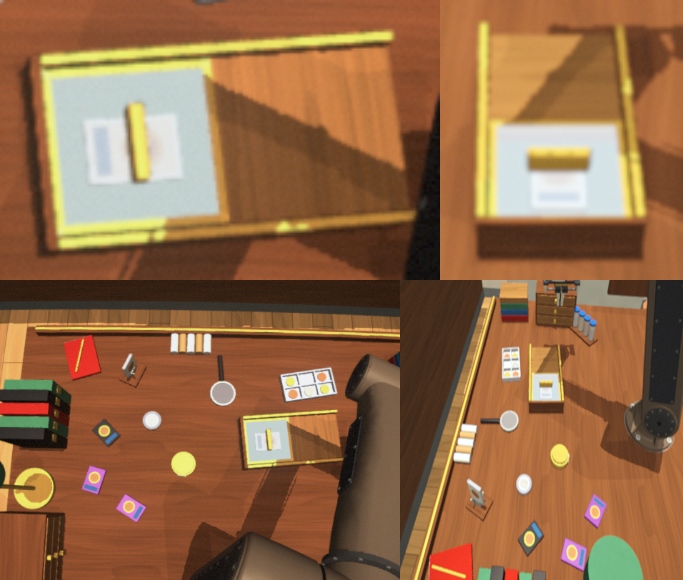

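The door covers the whole bay and meets the end frame at the left edge (45,150 in the top crop). The slab is visible square beneath it, and the other things are where they were.

```bash
python3 -c "
from h import *
print(plane('top',[(376.4,223.3)],77)); print(bot.close_job())"
```

```text
[[531.37161792 -98.01813758  77.        ]]
the job is handed in; nothing more can be done
None
```

The slab lies flat and square on the felt, the door is pushed shut against the end frame, the other things look undisturbed in the last pictures, and the job was handed in at about 27 s of the 43 s allowed.

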